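# Hang the wide drying frame on the two-hook rack

### The arm

A 7-joint arm with a two-finger parallel gripper is mounted at the origin on the work surface; the furniture and walls round the work are solid. World frame = base frame: x ahead of the robot, y to its left, z up, the work surface at z = 0. Lengths are in m, angles in rad, forces in N, time in s.
With the tool pointing down it reaches from about 0.425 to 0.875 m from the base axis. Payload 4.7 kg.
Tool frame: the origin (TCP) lies on the centre line of the jaws, within the pads' length; the fingertips stand ahead of it and the grasp point (between the pads) lies 2 mm behind it (nose_length is the z of the fingertips in the tool frame, in m); z points along the fingers, y is the line along which they close (so a half turn about z gives the same grasp; the last joint's range is limited). The gripper opens to 87 mm and grips with 3 to 60 N. Pads are 19 mm wide; open, the fingers measure 117 mm over their backs; the gripper's body (75 mm by 190 mm) begins 51 mm behind the grasp point.
Start: joints at [-1.136, 0.321, -0.07, 1.45, 0.023, 1.371, -0.057], TCP at [0.266, 0.593, 0.24] pointing down, gripper open.
Joint ranges: [-2.86, 2.86], [-0.3, 2.09], [-1.38, 1.24], [0.06, 2.45], [-1.56, 4.7], [0.09, 2.05], [-2.69, 2.69]. Speed limits (rad/s): [2.57, 2.57, 3.14, 3.14, 3.14, 3.14, 3.14].

### API

Orientations are given as a rotation vector (axis times angle).
In Python, from bench import * gives the robot as it stands.
- The arm moves only by the tool send_rows, never from a script. Its arguments are lists of equal length, an entry for each row: "xyz": the shift along the tool's x, y, z in mm, a list of three; "dr": the turn, a rotation vector about the tool's x, y, z in rad, a list of three. A call has exactly 10 rows; each row is the pose to reach, as a shift and turn from the pose commanded when the call began, along the tool's axes at that moment; what a row does not reach only later rows make up. A row lasts 1/12 s, in which the tool goes at most 41.7 mm and 7.16 degrees, less where a joint would pass 70% of its speed; a pose out of reach is approached as far as the arm can. A call with a gripper value outside its range is refused whole. "jaw" is the finger opening in mm, from 0 to 87, set as the call begins (left out, the last holds). The fingers move at their own pace and stop on an object; "grip_force" is the grip in N (left out, the last holds). Time passes only in rows, so rows that repeat a pose let the fingers close, or fill a call up. It gives the time, the measured TCP pose, the force, the opening and the grip force at its end, in the units of the state.
- get_state(): the state, without advancing time (a new reading comes with each control period).
- get_image(name): name is "scene" or "side" or "wrist"; returns the picture (420x560x3 uint8, red, green, blue); there is no depth.
- calibration(name): a dict with "vfov" (degrees; the focal length in pixels is half the picture's height over the tangent of half this angle, whatever the lens; pixels are square), "cx", "cy" (the principal point, pixels), "rvec" (rotation vector, rad) and "tvec" (3), from world to camera coordinates, as OpenCV has them; the wrist camera has in their place "hand_eye" (4x4, takes a point from camera to tool coordinates, whose origin is the TCP and whose axes are the flange's). Camera axes: x right, y down, z forward; pixel columns grow to the right and rows downward; lengths in m; the calibration is good to about 2 mm. A picture is of the moment at which its call begins: read the wrist's pose just before it. calibration takes no time and is no camera call.
- close_job(): hands the job in; it is judged then, once.
The state is a dict: "time": time; "joint_positions": joint angles; "qd": joint speeds; "joint_torque": joint torques, N m; "position": TCP position; "tool_rot": TCP orientation; "ft_force": force on the tool from outside, world axes, zero at the start; "torque": the same for the moment, N m; "grip_width": opening from 0.0 (shut) to 1.0 (fully open); "grip_force": force on a finger pad.
Only numpy, scipy, OpenCV 4.12 (cv2) and the standard library are available. Lean on these libraries where they do the work, as an engineer would, in place of code of your own. Each camera call takes 0.05 s, during which the arm holds its last target. There are 200 camera calls.

### The job

Hang the wide print-drying frame on the rack stand so that its top bar lies in both hooks, roughly centred between them. Keep hold of it until the bar is down in both hooks, then let go so that it hangs there by itself. The other frame is too short for these hooks: leave it and the other things where they are.

Things in the scene. Friction and masses are not known exactly. Their poses are not given: they have to be found in the camera images.
- wide_frame: Wide drying frame, loose, 0.3 kg: ladder-like frame standing on two black feet. Round top bar along its y, 320 mm long, 14 mm thick (end caps 17), centre 105 mm up. Two 8 mm uprights at y = +-70 mm down to the feet (66 x 14 x 10 mm); thin rungs between them 26, 46, 66 mm up. Origin: centre of the underside, z up. Same either way round. A wooden grip (70 mm along y, 18 thick, 26 high) sits on the bar's middle.
- bar_mid (a point): Middle of the wide frame's top bar and centre of its wooden grip, 105 mm above its underside: grasp here from above, across the 18 mm.
- bar_a (a point): Point on the centre line of the wide frame's top bar, 115 mm from the middle toward the frame's +y.
- bar_b (a point): Point on the centre line of the wide frame's top bar, 115 mm from the middle toward the frame's -y.
- rack_stand: Stand fixed to the table: wooden base 120 x 300 x 20 mm, two 14 mm posts 175 mm high at y = +-115 mm. From each an 8 mm hook runs toward -x (robot's side), down into a V trough (bottom surface 135 mm up) and up to a tip 62 mm out from the post's axis, 177 mm high. The bar drops in from above between post and tip and slides to the bottom. Origin: between the posts at table level, z up.
- hook_left: The hook on the stand's +y post. Origin: on the table under that post's centre line; axes as the stand's.
- hook_right: The hook on the stand's -y post. Origin: on the table under that post's centre line; axes as the stand's.
- seat_left (a point): Where the centre line of the wide frame's bar lies when it is fully down in the left (+y) hook: 31 mm out from the post toward -x, 143 mm up.
- seat_right (a point): The same for the right (-y) hook.
- short_frame: Bystander, loose: a drying frame of the same make and height whose top bar is only 170 mm long (uprights at y = +-55 mm), too short for the hooks. Origin: centre of the underside.
- brayer: Bystander, loose: grey hand roller with a handle, lying on the table, 108 x 173 x 41 mm. Origin: centre of the underside.
- tin: Bystander, loose: ink tin, 69 mm across, 52 mm high. Origin: centre of the underside.
- baren: Bystander, loose: round wooden baren (disc with a bridge handle), 103 mm across, 43 mm high. Origin: centre of the underside.

How it is judged:
By the outcome, as a careful person would: the job done as asked, in the order asked, and still so for the second after the job is handed in, with the robot touching nothing.
It also fails if it takes over 43 s, if anything falls off the work surface, if the arm or the gripper's body presses on something with over 40 N, if the wrist force passes 120 N, or if a joint passes its speed limit or range.

## Working session

There is one attempt and no reset: what is moved stays moved. The work goes in short steps, Python scripts to look and compute and a tool call to move; the robot and the scene stay as the last step left them, time stands still between calls to the robot, and variables do not carry over. Pictures are saved under pics/ and viewed, at most 10 in all, crops included, and the job is handed in when it is done.

Besides the shell and the picture viewer there is one more tool, called after "Emit:" by a JSON object that holds its "op" and its "data", one argument or row to a line. send_rows: Moves the arm, as the interface text tells. Its arguments: {"type":"object","properties":{"xyz":{"type":"array"},"dr":{"type":"array"},"jaw":{"type":"number"},"grip_force":{"type":"number"}},"required":["xyz","dr"]}

```bash
mkdir -p pics
cat > h.py <<'E'
from bench import *
import numpy as np, cv2
from scipy.spatial.transform import Rotation as R
def cam(n,st=None):
    c=calibration(n); f=210/np.tan(np.radians(c['vfov'])/2)
    if n=='wrist':
        T=np.eye(4);T[:3,:3]=R.from_rotvec(st['tool_rot']).as_matrix();T[:3,3]=st['position']
        M=T@np.array(c['hand_eye']);Rw,o=M[:3,:3],M[:3,3]
    else:
        Rc=R.from_rotvec(c['rvec']).as_matrix();Rw=Rc.T;o=-Rw@np.array(c['tvec'])
    return f,c['cx'],c['cy'],Rw,o
def ray(C,u,v):
    f,cx,cy,Rw,o=C;return o,Rw@np.array([(u-cx)/f,(v-cy)/f,1])
def plane(C,u,v,z):
    o,d=ray(C,u,v);return o+d*(z-o[2])/d[2]
def proj(C,p):
    f,cx,cy,Rw,o=C;q=Rw.T@(np.array(p)-o);return np.array([f*q[0]/q[2]+cx,f*q[1]/q[2]+cy])
def save(n,name):
    im=get_image(n);cv2.imwrite('pics/'+name,im[:,:,::-1]);return im
E
python3 - <<'E'
from h import *
s=get_state();print(s)
for n in('scene','side','wrist'):
    save(n,n+'0.png');print(n,calibration(n));C=cam(n,s);print(C[4],C[3][:,2])
E
```

```text
{'time': 0.0, 'joint_positions': array([-1.13591855,  0.32186221, -0.07010255,  1.4516614 ,  0.0226021 ,
        1.37077962, -0.05688264]), 'qd': array([ 0.0005791 ,  0.00046395,  0.0010903 ,  0.0013462 ,  0.00104861,
       -0.00101464, -0.00032508]), 'joint_torque': array([ 1.72937202e-04, -4.91280484e+01, -4.03872505e-01, -3.12535572e+01,
       -6.39861356e-02,  4.36069805e-02,  1.75919013e-04]), 'position': array([0.26533156, 0.59281995, 0.23844297]), 'tool_rot': array([-6.55926009e-01, -3.07203610e+00,  2.98090950e-03]), 'ft_force': array([0.25330844, 0.72777674, 0.00391846]), 'torque': array([ 0.01679715,  0.02273909, -0.04240213]), 'grip_force': 0.0, 'grip_width': 1.0005412838913967}
scene {'vfov': 50.93691362441683, 'cx': 277.11359609898784, 'cy': 210.56447999899063, 'rvec': array([ 2.2283126 , -0.65816308,  0.29282777]), 'tvec': array([-0.50192125,  0.32167623,  1.18687473])}
[ 0.05961166 -0.83085497  1.03450405] [ 0.40344934  0.62276595 -0.67036647]
side {'vfov': 53.66456390326709, 'cx': 279.972208469206, 'cy': 214.78348662117725, 'rvec': array([ 2.11803866, -0.26402421,  0.14523463]), 'tvec': array([-0.58785314,  0.17499378,  1.09744096])}
[ 0.36519131 -0.95542328  0.73100784] [ 0.20739373  0.82138173 -0.53133784]
wrist {'vfov': 68.04197389245468, 'cx': 279.59355402777913, 'cy': 208.3501986571604, 'hand_eye': array([[-3.00844286e-04, -9.61448001e-01, -2.74986637e-01,
         7.57076257e-02],
       [ 9.99999860e-01, -1.69757172e-04, -5.00502686e-04,
        -1.40405908e-04],
       [ 4.34526354e-04, -2.74986749e-01,  9.61447918e-01,
        -1.44842585e-01],
       [ 0.00000000e+00,  0.00000000e+00,  0.00000000e+00,
         1.00000000e+00]])}
[0.19626983 0.62387107 0.38327855] [ 0.2501299  -0.11448663 -0.9614197 ]
```

View pics/scene0.png

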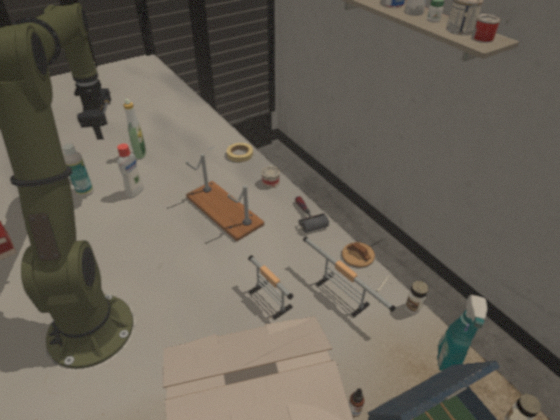

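View pics/side0.png

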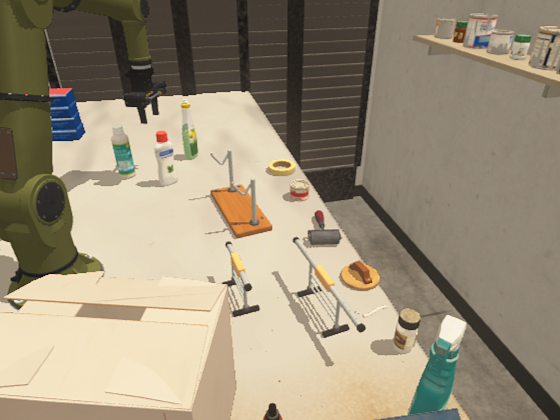

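Scene: the wide frame's bar runs (305,240)–(392,307) with its grip at about (346,270); the stand's posts are at about (205,157)/(246,188). Side: the bar runs (296,241)–(361,327), with post tops at (230,151)/(253,181). I'll refine these with masks.

Run:
```python
from h import *
ims={}
pts={'scene':dict(a=(305,240),b=(392,307),g=(346,270)),'side':dict(a=(296,241),b=(361,327),g=(324,275))}
for n in pts:
    C=cam(n);im=cv2.imread(f'pics/{n}0.png');hsv=cv2.cvtColor(im,cv2.COLOR_BGR2HSV)
    for k,p in pts[n].items(): print(n,k,plane(C,*p,.105).round(3))
    m=cv2.inRange(hsv,(5,110,90),(25,255,255))
    nn,l,st,c=cv2.connectedComponentsWithStats(m)
    for i in range(1,nn):
        if st[i,4]>60: print(n,st[i],c[i].round(1),plane(C,*c[i],.105).round(3))
    # base outline
    i=1+np.argmax(st[1:,4]); 
    q=cv2.approxPolyDP(cv2.convexHull(np.argwhere(l==i)[:,::-1].astype(np.int32)),4,True)[:,0]
    for p in q: print('base',p,plane(C,*p.astype(float),.02).round(3))
a=cv2.imread('pics/scene0.png')[140:250,170:280];b=cv2.imread('pics/side0.png')[140:250,190:300]
c=cv2.imread('pics/side0.png')[230:350,280:390];
z=lambda x:cv2.resize(x,(400,400),interpolation=cv2.INTER_CUBIC)
cv2.imwrite('pics/crop.png',np.hstack([z(a),z(b)]))
```

```text
scene a [ 0.618 -0.12   0.105]
scene b [ 0.665 -0.431  0.105]
scene g [ 0.645 -0.273  0.105]
scene [ 188  182   75   57 1744] [224.  210.3] [0.48  0.124 0.105]
scene [343 243  31  23 432] [358.5 254.8] [ 0.711 -0.249  0.105]
scene [336 262  20  18 114] [345.9 269.9] [ 0.646 -0.273  0.105]
scene [261 267  17  17  99] [269.3 274.5] [ 0.461 -0.173  0.105]
base [262 224] [0.592 0.083 0.02 ]
base [235 238] [0.485 0.075 0.02 ]
base [188 194] [0.45  0.359 0.02 ]
base [213 182] [0.557 0.373 0.02 ]
side a [ 0.618 -0.121  0.105]
side b [ 0.663 -0.433  0.105]
side g [ 0.644 -0.266  0.105]
side [453  27  13  16 125] [459.6  34.2] [2.99  2.651 0.105]
side [269 160  26  16 267] [281.5 167.9] [0.69  0.307 0.105]
side [ 211  187   61   51 1634] [239.8 212.4] [0.501 0.053 0.105]
side [231 253  14  24 176] [236.7 263.1] [ 0.456 -0.173  0.105]
side [341 261  39  29 844] [360. 276.] [ 0.723 -0.289  0.105]
side [315 266  19  26 242] [323.2 277.1] [ 0.64  -0.272  0.105]
side [ 93 304  65   4  73] [124.5 305.6] [ 0.204 -0.256  0.105]
base [271 229] [0.596 0.071 0.02 ]
base [236 237] [0.486 0.055 0.02 ]
base [211 191] [0.444 0.358 0.02 ]
base [229 187] [0.511 0.372 0.02 ]
base [248 193] [0.569 0.311 0.02 ]
```

View pics/crop.png

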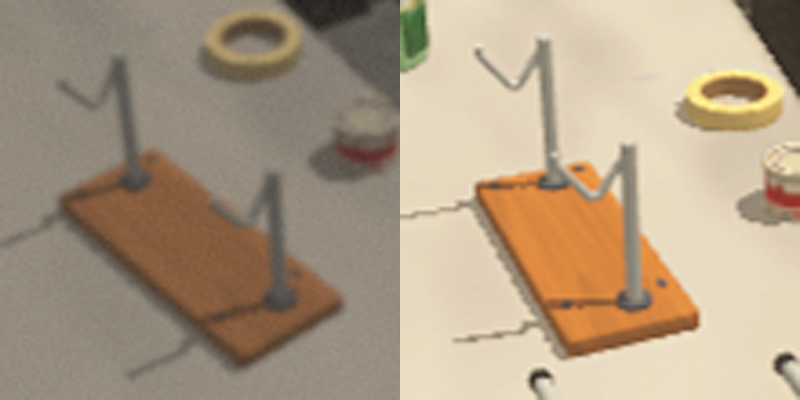

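Crop: post tops, hook bottoms, tips and feet are clear in both views. I'll triangulate them.

Run:
```python
from h import *
import bench
print([x for x in dir(bench) if not x.startswith('__')], getattr(bench,'nose_length',None))
S,D=cam('scene'),cam('side')
def tri(p,q):
    (o1,d1),(o2,d2)=ray(S,*p),ray(D,*q)
    t=np.linalg.lstsq(np.c_[d1,-d2],o2-o1,rcond=None)[0]
    a,b=o1+t[0]*d1,o2+t[1]*d2;return ((a+b)/2).round(4),round(np.linalg.norm(a-b),4)
P=dict(topL=((202.5,156),(229.3,151),.175),topR=((245.1,187.6),(252.7,180.2),.175),
 tipL=((186.5,163.1),(211.5,154),.177),tipR=((228.6,196.9),(232.4,183.2),.177),
 botL=((196.4,169.2),(222.2,164.2),.139),botR=((236.8,202.2),(243.6,193.9),.139),
 footL=((207.1,190),(231.8,190.1),.02),footR=((247.5,222.5),(254.4,222.8),.02),
 barA=((305,240),(296,241),.105),barB=((392,307),(361,327),.105),grip=((345.9,269.9),(323.2,277.1),.105))
for k,(p,q,z) in P.items(): print(k,tri(p,q),plane(S,*p,z)[:2].round(3),plane(D,*q,z)[:2].round(3))
s=get_state();print(R.from_rotvec(s['tool_rot']).as_matrix().round(3))
for p in [(129,105),(124,150)]: print(plane(S,*p,.2))
```

```text
['MotionError', 'calibration', 'close_job', 'get_image', 'get_state', 'nose_length'] 0.017
topL (array([0.5164, 0.3374, 0.1732]), np.float64(0.0012)) [0.515 0.334] [0.516 0.334]
topR (array([0.553 , 0.1133, 0.1719]), np.float64(0.0004)) [0.551 0.11 ] [0.552 0.107]
tipL (array([0.4561, 0.3343, 0.1699]), np.float64(0.0021)) [0.452 0.324] [0.456 0.32 ]
tipR (array([0.49  , 0.1009, 0.1745]), np.float64(0.0042)) [0.487 0.096] [0.491 0.099]
botL (array([0.4897, 0.3421, 0.1257]), np.float64(0.0012)) [0.483 0.324] [0.487 0.315]
botR (array([0.5228, 0.1152, 0.1273]), np.float64(0.0039)) [0.515 0.101] [0.522 0.097]
footL (array([0.5157, 0.3369, 0.025 ]), np.float64(0.0004)) [0.518 0.342] [0.517 0.346]
footR (array([0.5526, 0.1109, 0.0246]), np.float64(0.0004)) [0.555 0.115] [0.554 0.118]
barA (array([ 0.6195, -0.1174,  0.1021]), np.float64(0.0001)) [ 0.618 -0.12 ] [ 0.618 -0.121]
barB (array([ 0.6642, -0.4316,  0.1044]), np.float64(0.0027)) [ 0.665 -0.431] [ 0.663 -0.433]
grip (array([ 0.6382, -0.2791,  0.1129]), np.float64(0.004)) [ 0.645 -0.273] [ 0.64  -0.272]
[[-0.913  0.408 -0.001]
 [ 0.408  0.913 -0.001]
 [-0.    -0.001 -1.   ]]
[0.41289155 0.76105221 0.2       ]
[0.29731267 0.47371469 0.2       ]
```

Emit:
{"op": "send_rows", "data": {
  "xyz": [
    [0,0,-40],
    [0,0,-80],
    [-38,-19,-80],
    [-76,-38,-80],
    [-114,-57,-80],
    [-152,-76,-80],
    [-190,-95,-80],
    [-228,-114,-80],
    [-266,-133,-80],
    [-304,-152,-80]
  ],
  "dr": [
    [0,0,0.1],
    [0,0,0.2],
    [0,0,0.3],
    [0,0,0.4],
    [0,0,0.5],
    [0,0,0.6],
    [0,0,0.7],
    [0,0,0.8],
    [0,0,0.9],
    [0,0,1.005]
  ],
  "jaw": 60
}}

```text
time: 0.98
position: [0.4776, 0.3336, 0.3195]
tool_rot: [-2.06, -2.371, -0.0]
ft_force: [1.6, 0.7, 0.3]
grip_width: 0.689
grip_force: 0.0
```

```bash
cat >> h.py <<'E'
def delta(target,yaw):
    "target xyz m, desired tool y heading; print shift in tool mm and turn"
    s=get_state();M=R.from_rotvec(s['tool_rot']).as_matrix()
    h=np.arctan2(M[1,1],M[0,1])
    print('t',round(s['time'],2),s['position'].round(4),'h',h.round(4),'tilt',M[:,2].round(3),'F',s['ft_force'].round(1),'g',round(s['grip_width']*87,1),round(s['grip_force'],1))
    print('shift',(M.T@(np.array(target)-s['position'])*1000).round(1),'turn',-(yaw-h).round(4))
E
python3 -c "
from h import *
delta((.642,-.275,.25),.143)"
```

```text
t 0.98 [0.4776 0.3336 0.3195] h 0.1402 tilt [-0.  0. -1.] F [1.6 0.7 0.3] g 59.9 0.0
shift [-625.6   77.8   69.4] turn -0.0028
```

Emit:
{"op": "send_rows", "data": {
  "xyz": [
    [-39,5,0],
    [-78,10,0],
    [-117,15,0],
    [-156,20,0],
    [-195,25,0],
    [-234,30,0],
    [-273,35,0],
    [-312,40,0],
    [-351,45,0],
    [-390,50,0]
  ],
  "dr": [
    [0,0,0],
    [0,0,0],
    [0,0,0],
    [0,0,0],
    [0,0,0],
    [0,0,0],
    [0,0,0],
    [0,0,0],
    [0,0,0],
    [0,0,0]
  ]
}}

```text
time: 1.82
position: [0.5826, -0.045, 0.3196]
tool_rot: [-2.054, -2.377, -0.001]
ft_force: [1.7, -0.1, 0.1]
grip_width: 0.686
grip_force: 0.0
```

Emit:
{"op": "send_rows", "data": {
  "xyz": [
    [-30,4,0],
    [-60,8,0],
    [-90,12,0],
    [-120,16,10],
    [-150,20,20],
    [-180,24,30],
    [-210,26,40],
    [-236,28,50],
    [-236,28,70],
    [-236,28,70]
  ],
  "dr": [
    [0,0,0],
    [0,0,0],
    [0,0,0],
    [0,0,0],
    [0,0,0],
    [0,0,0],
    [0,0,0],
    [0,0,0],
    [0,0,0],
    [0,0,0]
  ]
}}

```text
time: 2.65
position: [0.642, -0.2743, 0.2447]
tool_rot: [-2.055, -2.368, 0.006]
ft_force: [0.0, 1.6, -0.1]
grip_width: 0.695
grip_force: 0.0
```

```bash
python3 -c "
from h import *
s=get_state();im=save('wrist','w1.png')
C=cam('wrist',s)
for p in [(.6195,-.119,.105),(.664,-.4325,.105),(.642,-.275,.105)]: print(proj(C,p))
delta((.642,-.275,.107),.143)"
```

```text
[280.7523513   14.76188768]
[280.540897   344.58633133]
[281.00422656 203.16792472]
t 2.7 [ 0.6431 -0.2724  0.2467] h 0.1439 tilt [-0.005  0.002 -1.   ] F [ 1.   0.8 -0.9] g 59.8 0.0
shift [ -2.8  -0.9 139.7] turn 0.0009
```

View pics/w1.png

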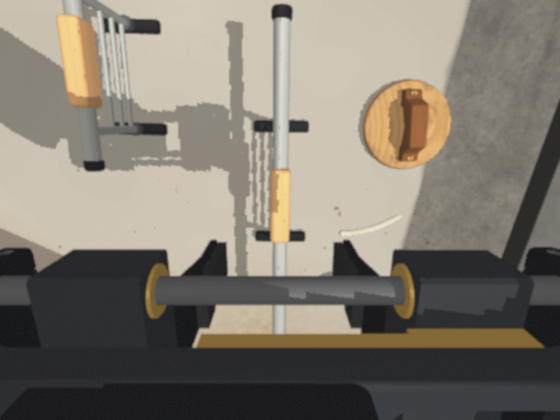

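The wrist view shows the bar's far end at (282,12) and the grip's centre at about (281,203), as predicted. Descending to grasp.

Emit:
{"op": "send_rows", "data": {
  "xyz": [
    [-1,0,20],
    [-2,0,45],
    [-2,0,70],
    [-2,0,90],
    [-2,0,110],
    [-2,0,125],
    [-2,0,135],
    [-2,0,140],
    [-2,0,142],
    [-2,0,142]
  ],
  "dr": [
    [0,0,0],
    [0,0,0],
    [0,0,0],
    [0,0,0],
    [0,0,0],
    [0,0,0],
    [0,0,0],
    [0,0,0],
    [0,0,0],
    [0,0,0]
  ]
}}

```text
time: 3.53
position: [0.6453, -0.2743, 0.1083]
tool_rot: [2.053, 2.377, 0.001]
ft_force: [-0.5, 0.3, -0.4]
grip_width: 0.69
grip_force: 0.0
```

```bash
python3 -c "
from h import *
delta((.642,-.275,.103),.143)"
```

```text
t 3.53 [ 0.6453 -0.2743  0.1083] h 0.1458 tilt [ 0.001  0.    -1.   ] F [-0.5  0.3 -0.4] g 60.1 0.0
shift [-0.2 -3.4  5.3] turn 0.0028
```

Emit:
{"op": "send_rows", "data": {
  "xyz": [
    [0,-1,2],
    [0,-2,4],
    [0,-2,4],
    [0,-2,4],
    [0,-2,4],
    [0,-2,4],
    [0,-2,4],
    [0,-2,4],
    [0,-2,4],
    [0,-2,4]
  ],
  "dr": [
    [0,0,0],
    [0,0,0],
    [0,0,0],
    [0,0,0],
    [0,0,0],
    [0,0,0],
    [0,0,0],
    [0,0,0],
    [0,0,0],
    [0,0,0]
  ],
  "jaw": 0,
  "grip_force": 45
}}

```text
time: 4.37
position: [0.6426, -0.275, 0.1035]
tool_rot: [-2.055, -2.376, 0.0]
ft_force: [-0.3, 0.1, -0.6]
grip_width: 0.204
grip_force: 44.9
```

Emit:
{"op": "send_rows", "data": {
  "xyz": [
    [0,0,0],
    [0,0,0],
    [0,0,0],
    [0,0,-4],
    [0,0,-10],
    [0,0,-20],
    [0,0,-35],
    [0,0,-50],
    [0,0,-65],
    [0,0,-75]
  ],
  "dr": [
    [0,0,0],
    [0,0,0],
    [0,0,0],
    [0,0,0],
    [0,0,0],
    [0,0,0],
    [0,0,0],
    [0,0,0],
    [0,0,0],
    [0,0,0]
  ]
}}

```text
time: 5.2
position: [0.6435, -0.2754, 0.1813]
tool_rot: [2.053, 2.375, 0.002]
ft_force: [-0.2, -0.0, -1.4]
grip_width: 0.202
grip_force: 44.9
```

```bash
python3 -c "
from h import *
delta((.5044,.220,.26),.16)
im=save('scene','s2.png');im2=save('side','d2.png')
cv2.imwrite('pics/c2.png',cv2.resize(np.hstack([im[130:340,180:420],im2[130:340,180:400]])[:,:,::-1],None,fx=1.7,fy=1.7))"
```

```text
t 5.2 [ 0.6435 -0.2754  0.1813] h 0.1451 tilt [ 0.003 -0.001 -1.   ] F [-0.2 -0.  -1.4] g 17.6 44.9
shift [510.2 -65.8 -79.5] turn -0.0149
```

View pics/c2.png

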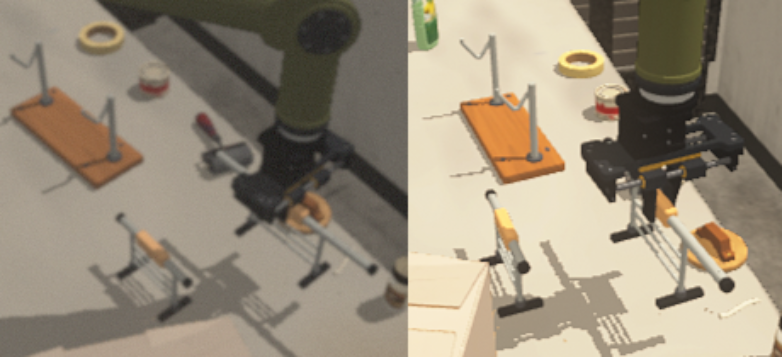

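Emit:
{"op": "send_rows", "data": {
  "xyz": [
    [0,0,-25],
    [0,0,-55],
    [0,0,-90],
    [10,-1,-115],
    [30,-4,-130],
    [60,-8,-135],
    [95,-12,-135],
    [130,-17,-135],
    [165,-21,-135],
    [200,-26,-135]
  ],
  "dr": [
    [0,0,0],
    [0,0,0],
    [0,0,0],
    [0,0,0],
    [0,0,0],
    [0,0,0],
    [0,0,0],
    [0,0,0],
    [0,0,0],
    [0,0,0]
  ]
}}

```text
time: 6.13
position: [0.5872, -0.0792, 0.3127]
tool_rot: [-2.054, -2.376, 0.001]
ft_force: [0.2, 0.5, -2.0]
grip_width: 0.204
grip_force: 44.9
```

Emit:
{"op": "send_rows", "data": {
  "xyz": [
    [35,-4,0],
    [70,-9,0],
    [105,-13,0],
    [140,-18,0],
    [175,-22,0],
    [210,-27,0],
    [240,-31,0],
    [265,-35,0],
    [285,-38,0],
    [300,-40,0]
  ],
  "dr": [
    [0,0,0],
    [0,0,0],
    [0,0,0],
    [0,0,0],
    [0,0,0],
    [0,0,0],
    [0,0,0],
    [0,0,-0.005],
    [0,0,-0.01],
    [0,0,-0.015]
  ]
}}

```text
time: 6.97
position: [0.5037, 0.2127, 0.3127]
tool_rot: [-2.032, -2.394, 0.001]
ft_force: [-0.1, -0.9, -2.5]
grip_width: 0.205
grip_force: 44.9
```

```bash
python3 -c "
from h import *
delta((.5044,.220,.22),.16)
s=get_state();im=save('wrist','w3.png');im=save('side','d3.png')"
```

```text
t 6.97 [0.5037 0.2127 0.3127] h 0.1632 tilt [-0.002  0.    -1.   ] F [-0.1 -0.9 -2.5] g 17.8 44.9
shift [ 7.1  2.  92.7] turn 0.0032
```

View pics/w3.png

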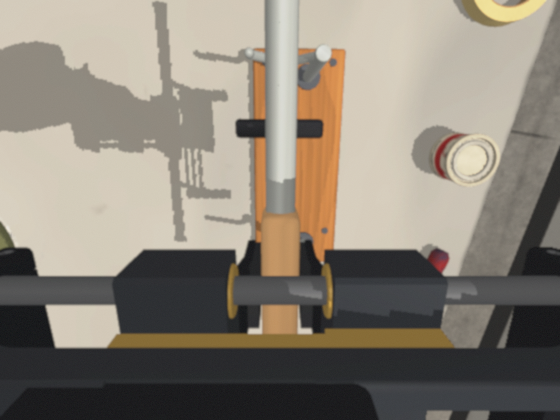

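The wrist view shows the left hook's tip at (249,52), its post top at (323,52) and the right post's foot at about (305,238).

```bash
python3 -c "
from h import *
s=get_state();C=cam('wrist',s)
for k,p,z in [('tip',(249,52),.177),('top',(323,52),.175),('foot',(308,76),.025),('footR',(305,240),.025)]:
    q=plane(C,*p,z);print(k,q.round(4))
print(proj(C,(.517,.338,.175)),proj(C,(.553,.112,.025)))
delta((.5044,.220,.20),.16)"
```

```text
tip [0.4572 0.336  0.177 ]
top [0.5173 0.3464 0.175 ]
foot [0.5176 0.3467 0.025 ]
footR [0.556  0.1235 0.025 ]
[320.65358226  62.86393123] [301.57089668 246.75415176]
t 7.07 [0.5037 0.2134 0.3127] h 0.1653 tilt [-0.002  0.001 -1.   ] F [ 0.   1.2 -3. ] g 17.9 44.9
shift [  6.3   1.9 112.7] turn 0.0053
```

Emit:
{"op": "send_rows", "data": {
  "xyz": [
    [5,1,0],
    [10,2,0],
    [12,3,10],
    [12,3,25],
    [12,3,45],
    [12,3,65],
    [12,3,85],
    [12,3,95],
    [12,3,100],
    [12,3,100]
  ],
  "dr": [
    [0,0,0],
    [0,0,0],
    [0,0,0],
    [0,0,0],
    [0,0,0],
    [0,0,0],
    [0,0,0],
    [0,0,0],
    [0,0,0],
    [0,0,0]
  ]
}}

```text
time: 7.9
position: [0.5059, 0.2218, 0.2124]
tool_rot: [-2.038, -2.39, 0.003]
ft_force: [-0.0, -0.2, -1.7]
grip_width: 0.204
grip_force: 44.9
```

```bash
python3 -c "
from h import *
delta((.505,.226,.1415),.163)
z=lambda x:cv2.resize(x[130:250,180:300],(400,400),interpolation=cv2.INTER_CUBIC)[:,:,::-1]
w=save('wrist','w4.png')
cv2.imwrite('pics/c4.png',np.vstack([np.hstack([z(save('scene','s4.png')),z(save('side','d4.png'))]),np.hstack([w[0:200,100:500],w[0:200,100:500]])[:,:,::-1]]))"
```

```text
t 7.9 [0.5059 0.2218 0.2124] h 0.159 tilt [-0.002 -0.001 -1.   ] F [-0.  -0.2 -1.7] g 17.7 44.9
shift [ 4.4 -0.1 70.8] turn -0.004
```

View pics/c4.png

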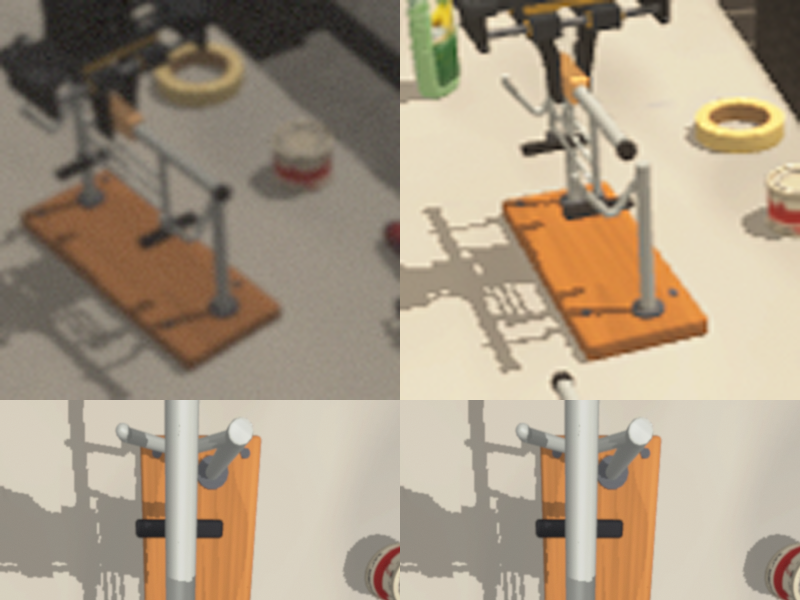

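The bar is midway between tip and post, at crop column 181 against 123 and 240, with both hooks under it. Lowering.

Emit:
{"op": "send_rows", "data": {
  "xyz": [
    [2,0,10],
    [4,0,20],
    [4,0,30],
    [4,0,38],
    [4,0,46],
    [4,0,53],
    [4,0,59],
    [4,0,63],
    [4,0,66],
    [4,0,66]
  ],
  "dr": [
    [0,0,0],
    [0,0,0],
    [0,0,0],
    [0,0,0],
    [0,0,0],
    [0,0,0],
    [0,0,0],
    [0,0,0],
    [0,0,0],
    [0,0,0]
  ]
}}

```text
time: 8.88
position: [0.5054, 0.2263, 0.147]
tool_rot: [-2.037, -2.392, 0.001]
ft_force: [-0.7, -0.1, -1.8]
grip_width: 0.204
grip_force: 44.9
```

Emit:
{"op": "send_rows", "data": {
  "xyz": [
    [0,0,1],
    [0,0,2],
    [0,0,3],
    [0,0,4],
    [0,0,4.5],
    [0,0,5],
    [0,0,5],
    [0,0,5],
    [0,0,5],
    [0,0,5]
  ],
  "dr": [
    [0,0,0],
    [0,0,0],
    [0,0,0],
    [0,0,0],
    [0,0,0],
    [0,0,0],
    [0,0,0],
    [0,0,0],
    [0,0,0],
    [0,0,0]
  ]
}}

```text
time: 9.72
position: [0.5056, 0.2265, 0.1426]
tool_rot: [2.037, 2.392, 0.0]
ft_force: [-0.5, 0.2, -1.5]
grip_width: 0.203
grip_force: 44.9
```

```bash
python3 -c "
from h import *
delta((.505,.226,.1415),.163)
z=lambda x:cv2.resize(x[130:250,180:300],(400,400),interpolation=cv2.INTER_CUBIC)[:,:,::-1]
w=save('wrist','w5.png')
cv2.imwrite('pics/c5.png',np.vstack([np.hstack([z(save('scene','s5.png')),z(save('side','d5.png'))]),np.hstack([w[0:200,100:500],w[200:400,100:500]])[:,:,::-1]]))"
```

```text
t 9.72 [0.5056 0.2265 0.1426] h 0.16 tilt [ 0.  0. -1.] F [-0.5  0.2 -1.5] g 17.6 44.9
shift [-0.4 -0.7  1.1] turn -0.003
```

View pics/c5.png

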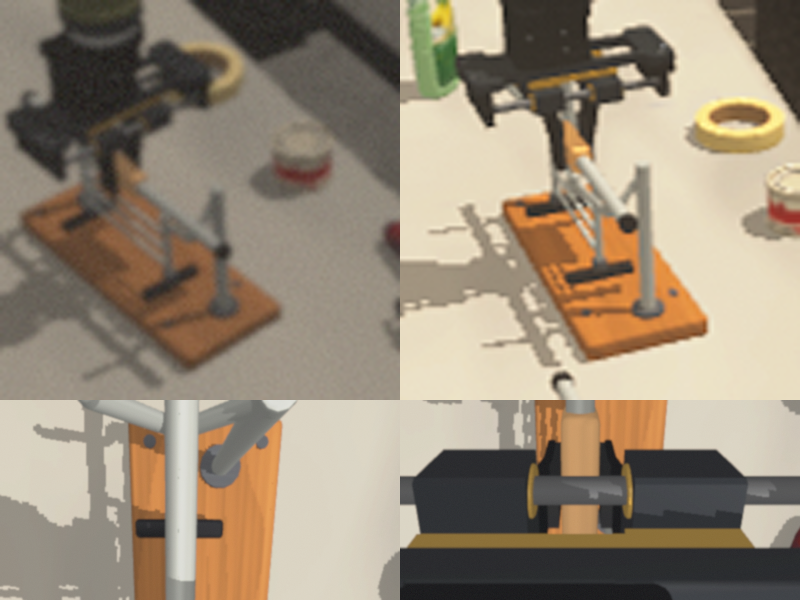

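The bar is almost down in both troughs, but the wrist still carries some of the weight. A few millimetres more until it touches.

Emit:
{"op": "send_rows", "data": {
  "xyz": [
    [0,0,0.5],
    [0,0,1],
    [0,0,1.5],
    [0,0,2],
    [0,0,2.5],
    [0,0,2.5],
    [0,0,2.5],
    [0,0,2.5],
    [0,0,2.5],
    [0,0,2.5]
  ],
  "dr": [
    [0,0,0],
    [0,0,0],
    [0,0,0],
    [0,0,0],
    [0,0,0],
    [0,0,0],
    [0,0,0],
    [0,0,0],
    [0,0,0],
    [0,0,0]
  ]
}}

```text
time: 10.7
position: [0.5058, 0.2266, 0.1417]
tool_rot: [-2.037, -2.392, -0.001]
ft_force: [-4.2, -1.3, 7.0]
grip_width: 0.202
grip_force: 44.9
```

Emit:
{"op": "send_rows", "data": {
  "xyz": [
    [0,-0.5,0],
    [0,-1,0.3],
    [0,-1,0.5],
    [0,-1,0.5],
    [0,-1,0.5],
    [0,-1,0.5],
    [0,-1,0.5],
    [0,-1,0.5],
    [0,-1,0.5],
    [0,-1,0.5]
  ],
  "dr": [
    [0,0,0],
    [0,0,0],
    [0,0,0],
    [0,0,0],
    [0,0,0],
    [0,0,0],
    [0,0,0],
    [0,0,0],
    [0,0,0],
    [0,0,0]
  ]
}}

```text
time: 11.53
position: [0.5057, 0.2266, 0.1416]
tool_rot: [2.036, 2.391, 0.004]
ft_force: [-2.3, -1.3, 8.6]
grip_width: 0.199
grip_force: 44.9
```

Seated: the wrist shows a steady push upward at the expected height. Releasing.

Emit:
{"op": "send_rows", "data": {
  "xyz": [
    [0,0,0],
    [0,0,0],
    [0,0,0],
    [0,0,0],
    [0,0,0],
    [0,0,0],
    [0,0,0],
    [0,0,0],
    [0,0,0],
    [0,0,0]
  ],
  "dr": [
    [0,0,0],
    [0,0,0],
    [0,0,0],
    [0,0,0],
    [0,0,0],
    [0,0,0],
    [0,0,0],
    [0,0,0],
    [0,0,0],
    [0,0,0]
  ],
  "jaw": 50
}}

```text
time: 12.37
position: [0.5046, 0.2264, 0.1396]
tool_rot: [-2.037, -2.392, -0.0]
ft_force: [0.4, -0.3, 0.2]
grip_width: 0.571
grip_force: 0.0
```

Emit:
{"op": "send_rows", "data": {
  "xyz": [
    [0,0,-5],
    [0,0,-15],
    [0,0,-30],
    [0,0,-50],
    [0,0,-75],
    [0,0,-100],
    [0,0,-120],
    [0,0,-135],
    [0,0,-145],
    [0,0,-150]
  ],
  "dr": [
    [0,0,0],
    [0,0,0],
    [0,0,0],
    [0,0,0],
    [0,0,0],
    [0,0,0],
    [0,0,0],
    [0,0,0],
    [0,0,0],
    [0,0,0]
  ]
}}

```text
time: 13.2
position: [0.5053, 0.2266, 0.292]
tool_rot: [2.036, 2.391, 0.005]
ft_force: [0.1, -0.5, -0.1]
grip_width: 0.573
grip_force: 0.0
```

```bash
python3 -c "
from h import *
delta((.505,.226,.1415),.163)
z=lambda x:cv2.resize(x[130:250,180:300],(400,400),interpolation=cv2.INTER_CUBIC)[:,:,::-1]
w=save('wrist','w6.png')
cv2.imwrite('pics/c6.png',np.vstack([np.hstack([z(save('scene','s6.png')),z(save('side','d6.png'))]),np.hstack([w[0:200,100:500],w[200:400,100:500]])[:,:,::-1]]))"
```

```text
t 13.2 [0.5053 0.2266 0.292 ] h 0.1599 tilt [ 0.003  0.002 -1.   ] F [ 0.1 -0.5 -0.1] g 49.9 0.0
shift [ -0.8  -0.8 150.5] turn -0.0031
```

View pics/c6.png

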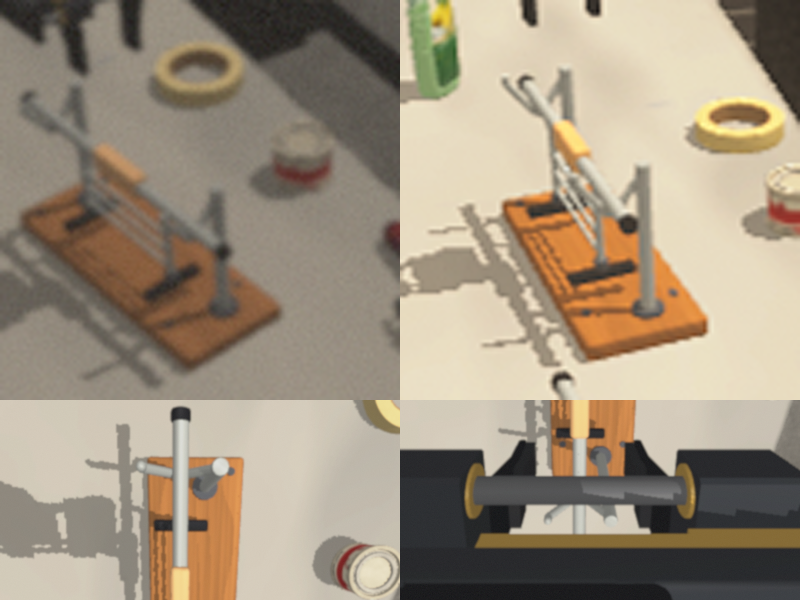

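The frame hangs free in both hooks, the bar overhangs each end, and the gripper is clear above it. Handing in.

```bash
python3 -c "
from h import *
print(close_job())"
```

```text
the job is handed in; nothing more can be done
None
```

The wide frame hangs by itself with its top bar down in both hooks, roughly centred; the gripper is clear above it, the other things were left alone, and the job was handed in at about 13 s.

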